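# Hold the dispenser shutter open at the mark over the mug

## Robot

A 6-joint arm with a two-finger parallel gripper is mounted at the origin on the work surface; the furniture and walls round the work are solid. World frame = base frame: x ahead of the robot, y to its left, z up, the work surface at z = 0. Lengths are in m, angles in rad, forces in N, time in s.
With the tool pointing down it reaches from about 0.3 to 0.825 m from the base axis. Payload 5.4 kg.
Tool frame: the origin (TCP) lies at the very end of the fingers, on their centre line; the grasp point (between the pads) lies 19 mm behind it; z points along the fingers, y is the line along which they close (so a half turn about z gives the same grasp; the last joint's range is limited). The gripper opens to 92 mm and grips with 3 to 60 N. Pads are 20 mm wide; open, the fingers measure 128 mm over their backs; the gripper's body (75 mm by 189 mm) begins 69 mm behind the grasp point.
Start: joints at [1.135, 0.158, 1.597, -0, 1.386, -0.21], TCP at [0.129, 0.56, 0.215] pointing down, gripper open.
Joint ranges: [-2.91, 2.91], [-0.94, 2.29], [0.18, 2.7], [-1.29, 4.43], [0.17, 2.64], [-3, 3]. Speed limits (rad/s): [2.57, 2.57, 3.14, 3.14, 3.14, 3.14].

## Interface

Orientations are given as a rotation vector (axis times angle).
In Python, from workcell import bot gives the robot as it stands. Calls block until the motion is done:
- bot.goto(position, orientation): joint-space move of the TCP to a pose.
- bot.line_to(position, rot=None, max_speed=0.15): straight line of the TCP; rot=None keeps the orientation; max_speed is the mean speed in m/s.
- bot.set_joints(angles): joint-space move.
- bot.set_gripper(opening, newtons=None): opening from 0.0 (shut) to 1.0 (fully open); newtons is the grip in N (None keeps the last); returns when the fingers have stopped.
- bot.hold(seconds).
- bot.inverse_kinematics(position, orientation): joint angles nearest the present ones, or None.
- bot.read_camera(name): name is "scene" or "top" or "wrist"; returns a dict with "pixels" (480x640x3 uint8, blue, green, red), "fx", "fy", "cx", "cy" (pixels), "R" (3x3) and "t" (3): a world point X has camera coordinates R X + t. Camera axes: x right, y down, z forward; pixel columns grow to the right and rows downward; lengths in m; the calibration is good to about 2 mm. A picture is of the moment at which its call begins. There is no depth.
A pose or a line that the arm cannot do raises bot.MotionError and nothing moves.
- bot.job_done(): hands the job in; it is judged then, once.
Readings, each from a call of its own:
- bot.current_clock(): time.
- bot.current_joints(): joint angles.
- bot.current_joint_vel(): joint speeds.
- bot.current_effort(): joint torques, N m.
- bot.current_ee_pos(): TCP position.
- bot.current_tool_rot(): TCP orientation.
- bot.current_contact_force(): force on the tool from outside, world axes, zero at the start.
- bot.current_ft_torque(): the same for the moment, N m.
- bot.current_opening(): opening from 0.0 (shut) to 1.0 (fully open).
- bot.current_grip_force(): force on a finger pad.
Only numpy, scipy, OpenCV 4.12 (cv2) and the standard library are available. Lean on these libraries where they do the work, as an engineer would, in place of code of your own. Each camera call takes 0.05 s, during which the arm holds its last target. There are 200 camera calls.

## Task

Get the dry-goods filling station ready for me to pour: wind its handwheel clockwise by the red crank knob, without pushing the mug or its tray, until the tray with the mug rests against the end stop under the spout. Only then pull the spring-loaded shutter by its black upright pull towards the front until the black index finger is in line with the red clip on the scale, and finish while still holding it there, because it springs shut when let go. Leave the clip where it is set and do not disturb the things standing around.

Things in the scene. Friction and masses are not known exactly. Their poses are not given: they have to be found in the camera images.
- filler: Fixed filling station, in mm: wooden base plate x -125..125, y -165..195, 16 high; clear funnel hopper, axis x 50, y -90, 104 across, rim z 260; flat metal shutter housing x -10..115, y -135..-45, z 144..175; white scale bar x -107..-2, y -56..-40, top z 161. Origin on the worktop under it; x points to the station's back (the shutter is pulled to -x), y to its left, z up.
- wheel_axis (a point): Point on the upright axis of the handwheel at the height of the crank's grip point (z 98 mm), at station x -85, y 100 mm. The wheel is a black ring 106 mm across on a pedestal, its rim top 71 mm above the worktop.
- crank_grip (a point): Grip point, at z 98 mm, of the red upright crank knob (18 mm across, z 74 to 119 mm). It stands 40 mm from the wheel's axis and spins freely on its own pin, so the hand need not turn as it goes round. Winding clockwise (from above) moves the tray to the station's right; it takes 1 to 3 N at the knob, more once the tray meets the stop. The wheel stays where it is left.
- carriage (a joint): Travel in m of the tray along its rail towards the station's right (-y); coupled to the wheel, 12 mm per radian of clockwise turning (about 75 mm a turn). It starts between 0 and 0.035; at 0.090 the tray touches the end stop and the mug stands under the spout.
- tray: Blue tray 104 x 102 mm on the rail, carrying a white mug (92 mm across, 95 mm high, fastened to it, handle to the station's right, rim 133 mm above the worktop). Origin: centre of the tray's underside, at station x 50, z 32 mm, y = minus the carriage travel. A steel rack bar joins it to the wheel. Moved only by winding, not pushed.
- pull_grip (a point): Grip point, at z 195 mm, of the black upright pull at the shutter's front end: a plate 12 mm thick (station x) and 44 mm wide (station y), from z 161 to 209 mm; the point is on its mid-plane. With the shutter shut it is at station x -95, y -90 mm, 85 mm in front of the housing. The steel shutter tongue below it is 30 mm wide.
- pull: The same upright pull as a body (origin at the middle of its underside, 34 mm below the grip point); it moves with the shutter.
- shutter (a joint): Pull-out of the shutter in m towards the station's front (-x): 0 shut, stops at 0.070. A spring pulls it shut with 3.6 N at 0, plus 0.9 N per 10 mm.
- index (a point): Tip of the 3 mm wide black index finger that sticks out to the left from the shutter tongue, 58 mm behind the middle of the pull, at z 164 mm; it moves with the shutter.
- mark (a point): Right-hand top edge of the red clip (10 mm wide along station x, 20 mm long in y, top 166 mm above the worktop) on the scale bar, at the middle of its width. Its axes are those of the station. The index is on the mark when it has the same station x as this point.
- clip (a joint): Setting of the red clip in m: the shutter pull-out at which the index is exactly in line with the middle of the clip. Differs from run to run (0.022 to 0.052). The clip is stiff and must not be moved.
- honey_jar: Bystander: honey jar, 72 mm across, 102 mm high, loose. Origin at the middle of its underside.
- pepper_mill: Bystander: clear mill with a grey cap, 44 mm across, 90 mm high, loose. Origin at the middle of its underside.
- tea_box: Bystander: flat pale green carton 95 x 150 x 30 mm, loose. Origin at the middle of its underside.
- spice1: Bystander: jar with a dark cap, 44 mm across, 96 mm high, loose. Origin at the middle of its underside.
- spice2: Bystander: white jar, 47 mm across, 98 mm high, loose. Origin at the middle of its underside.

How it is judged:
By the outcome, as a careful person would: the job done as asked, in the order asked, and still so for the second after the job is handed in, while the arm keeps its last pose, push and grip.
It also fails if it takes over 64 s, if anything falls off the work surface, if the arm or the gripper's body presses on something with over 40 N, if the wrist force passes 120 N, or if a joint passes its speed limit or range.

## Working session

There is one attempt and no reset: what is moved stays moved. The work goes in short steps, each a Python script; the robot and the scene stay as the last script left them, time stands still between calls to the robot, and variables do not carry over. Pictures are saved under pics/ and viewed, at most 10 in all, crops included, and the job is handed in when it is done.

```bash
mkdir -p pics
cat > h.py <<'E'
import numpy as np,cv2
from workcell import bot
def snap(n,f):
    c=bot.read_camera(n); cv2.imwrite('pics/'+f+'.png',c['pixels']); np.savez('pics/'+f+'.npz',**{k:c[k] for k in('fx','fy','cx','cy','R','t')}); return c
def load(f): return np.load('pics/'+f+'.npz')
def ray(c,p):
    R=np.array(c['R']);d=R.T@np.array([(p[0]-c['cx'])/c['fx'],(p[1]-c['cy'])/c['fy'],1]);return -R.T@np.array(c['t']),d/np.linalg.norm(d)
def tri(obs):
    A=0;b=0
    for c,p in obs:
        o,d=ray(c,p);M=np.eye(3)-np.outer(d,d);A=A+M;b=b+M@o
    return np.linalg.solve(A,b)
def atz(c,p,z):
    o,d=ray(c,p);return o+d*(z-o[2])/d[2]
def proj(c,X):
    q=np.array(c['R'])@X+np.array(c['t']);return np.array([c['fx']*q[0]/q[2]+c['cx'],c['fy']*q[1]/q[2]+c['cy']])
E
python3 - <<'E'
from h import *
for n in('scene','top'):
    c=snap(n,n+'0'); print(n,c['fx'],np.round(-np.array(c['R']).T@c['t'],3))
print(bot.current_tool_rot(),bot.current_clock())
E
```

```text
scene 607.9427868915864 [-0.402 -0.994  0.868]
top 488.7010538217588 [0.435 0.02  1.331]
[-3.53869942e-01 -3.12106143e+00  2.54629974e-03] 0.1
```

View pics/scene0.png

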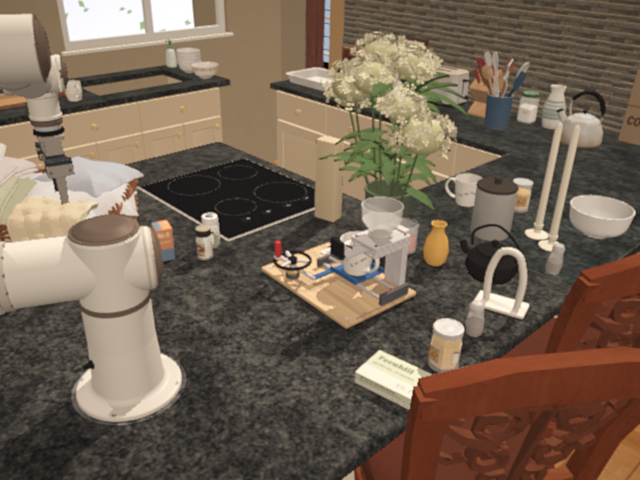

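View pics/top0.png

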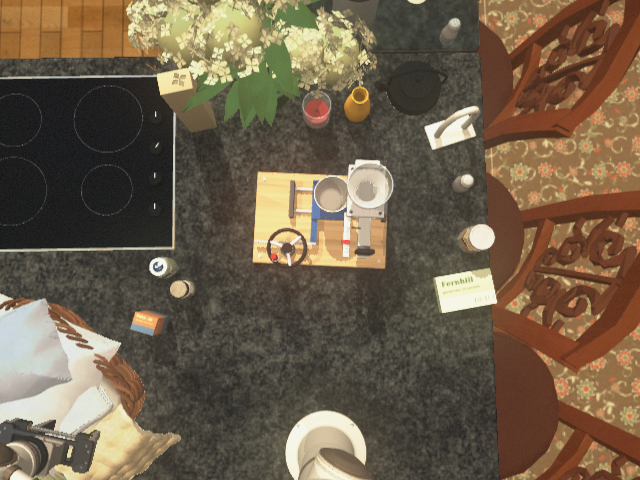

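Run:
```python
from h import *
a=cv2.imread('pics/top0.png')[155:280,240:400]; b=cv2.imread('pics/scene0.png')[215:325,255:425]
a=cv2.resize(a,(640,500),interpolation=cv2.INTER_CUBIC); cv2.imwrite('pics/ca.png',a)
```

```text
(no output)
```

View pics/ca.png

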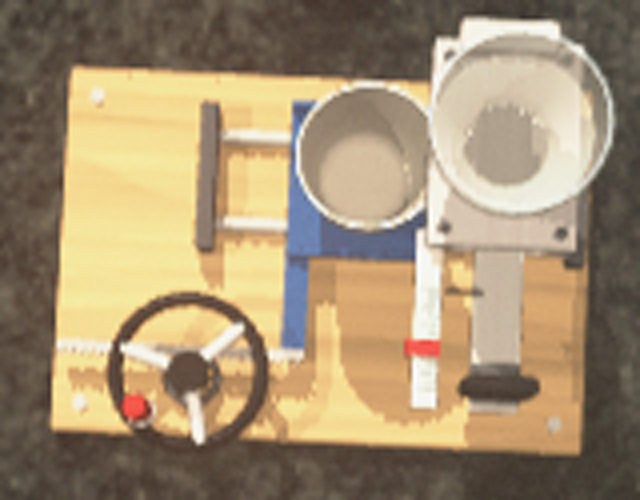

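The top crop (4x, offset 240,155) shows the base corners at (73,67), (52,430) and (580,453), the hub at (190,370), the red knob at (136,405), the pull at (499,386), the clip at (422,348) and the index at (465,292). The station's axes roughly match the world axes.

Run:
```python
from h import *
c=load('top0'); P=lambda u,v:(240+u/4-.375,155+v/4-.375)
S=np.array([[.125,.195],[-.125,.195],[-.125,-.165]])
W=np.array([atz(c,P(*p),.016)[:2] for p in((73,67),(52,430),(580,453))])
print(W)
s=S-S.mean(0);w=W-W.mean(0); th=np.arctan2((s[:,0]*w[:,1]-s[:,1]*w[:,0]).sum(),(s*w).sum())
R=np.array([[np.cos(th),-np.sin(th)],[np.sin(th),np.cos(th)]]);o=W.mean(0)-R@S.mean(0)
print('th',th,'o',o,'res',(S@R.T+o-W))
st=lambda X:R.T@(X[:2]-o)
for n,p,z in(('hub',(190,368),.071),('knob',(135,404),.119),('pull',(499,383),.209),('clip',(423,348),.166),('idx',(480,292),.164)):
    X=atz(c,P(*p),z);print(n,X.round(4),st(X).round(4))
k=atz(c,P(135,404),.119)
from scipy.spatial.transform import Rotation as Ro
for a in(th+np.pi/2,th-np.pi/2):
    rv=(Ro.from_euler('z',a)*Ro.from_euler('x',np.pi)).as_rotvec()
    for X in (k,atz(c,P(499,383),.209)):
        print(a,bot.inverse_kinematics([X[0],X[1],.3],rv))
bot.goto([k[0]-.0,k[1],.26],(Ro.from_euler('z',th-np.pi/2)*Ro.from_euler('x',np.pi)).as_rotvec())
cc=snap('wrist','w1');print(np.round(-np.array(cc['R']).T@cc['t'],3),bot.current_ee_pos(),bot.current_clock(), bot.current_joints())
```

```text
[[ 0.75282777  0.17154784]
 [ 0.5046833   0.18714116]
 [ 0.4835968  -0.16790991]]
th -0.06199275398628834 o [ 0.61730944 -0.01384427] res [[ 1.32239577e-03  1.48916946e-03]
 [-5.28962616e-05  1.38411225e-03]
 [-1.26949951e-03 -2.87328171e-03]]
hub [0.5405 0.0907 0.071 ] [-0.0831  0.0996]
knob [0.5146 0.1224 0.119 ] [-0.1109  0.1296]
pull [ 0.5176 -0.0949  0.209 ] [-0.0945 -0.087 ]
clip [ 0.5424 -0.0542  0.166 ] [-0.0722 -0.045 ]
idx [ 0.5759 -0.0893  0.164 ] [-0.0367 -0.0779]
1.5088035728086082 [ 0.00486741 -0.00630114  1.60389997  0.          1.54399383  0.06686017]
1.5088035728086082 [-0.41115514 -0.0137481   1.6112913   0.          1.54404945 -0.34916238]
-1.632789080781185 None
-1.632789080781185 [-0.41115514 -0.0137481   1.6112913   0.          1.54404945  2.79243027]Traceback (most recent call last):
  File "<stdin>", line 18, in <module>
workcell.MotionError: the arm cannot take that pose within its joint ranges
```

```bash
cat >> h.py <<'E'
from scipy.spatial.transform import Rotation as Ro
TH=-.062
RV=(Ro.from_euler('z',TH+np.pi/2)*Ro.from_euler('x',np.pi)).as_rotvec()
E
python3 - <<'E'
from h import *
bot.goto([.515,.122,.27],RV)
cc=snap('wrist','w1');print(np.round(-np.array(cc['R']).T@cc['t'],3),bot.current_ee_pos(),bot.current_clock(), bot.current_joints())
print(cc['R'])
E
```

```text
[0.52  0.204 0.44 ] [0.51477425 0.12283183 0.26991864] 2.2583 [5.54828209e-03 6.08477836e-03 1.64986436e+00 2.30088107e-04
 1.48580747e+00 6.60326642e-02]
[[ 9.98230737e-01 -5.94587006e-02  2.42754920e-04]
 [-5.70117320e-02 -9.55974204e-01  2.87859314e-01]
 [-1.68836733e-02 -2.87363855e-01 -9.57672677e-01]]
```

View pics/w1.png

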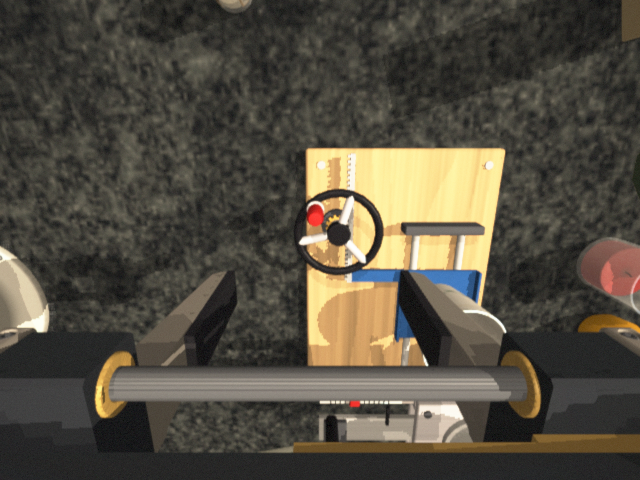

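The wrist view shows the red knob's top at (316,216), the hub at (339,233), the base corners at (306,149) and (504,149), the clip at (354,403) and the pull at about (331,430).

Run:
```python
from h import *
from scipy.optimize import least_squares
c=load('top0');w=load('w1'); P=lambda u,v:(240+u/4-.375,155+v/4-.375)
a=bot.read_camera('wrist')['pixels'][195:275,290:390].astype(int)
m=(a[:,:,2]>150)&(a[:,:,1]<70)&(a[:,:,0]<70);y,x=np.nonzero(m);print('red',x.min()+290,x.max()+290,y.min()+195,y.max()+195,m.sum())
for n,p,q in(('hub',(190,370),(339,233)),('knob',(135,404),(316,213)),('pull',(499,383),(331,424)),('FL',(52,430),(306,149)),('BL',(73,67),(504,149))):
    print(n,tri([(c,P(*p)),(w,q)]).round(4))
obs=[(c,P(73,67),(.125,.195,.016)),(c,P(52,430),(-.125,.195,.016)),(c,P(580,453),(-.125,-.165,.016)),(w,(306,149),(-.125,.195,.016)),(w,(504,149),(.125,.195,.016)),(c,P(190,370),(-.085,.1,.071)),(w,(339,233),(-.085,.1,.071)),(c,P(499,384),(-.095,-.09,.209))]
def W(v,X): return np.r_[Ro.from_euler('z',v[2]).apply(X)]+[v[0],v[1],0]
f=lambda v:np.concatenate([(proj(d,W(v,X))-p) for d,p,X in obs])
r=least_squares(f,[.617,-.014,-.06],loss='soft_l1');print(r.x,f(r.x).reshape(-1,2).round(1).tolist())
for X in((-.085,.1,.098),(-.095,-.09,.195)):print(W(r.x,X))
```

```text
red 308 323 205 225 242
hub [0.5394 0.0913 0.0624]
knob [0.5148 0.1247 0.0963]
pull [ 0.5192 -0.1005  0.1514]
FL [0.5048 0.188  0.0099]
BL [0.7555 0.1729 0.0052]
[ 0.61694239 -0.01319175 -0.06140089] [[-0.8, -0.3], [-0.7, 0.2], [0.9, 0.6], [-0.5, -0.6], [3.2, -0.2], [-0.4, 0.4], [-0.0, 1.7], [1.0, 0.1]]
[0.5382388 0.0918356 0.098    ]
[ 0.5165988  -0.09719273  0.195     ]
```

```bash
cat >> h.py <<'E'
C=np.array([.5382,.0918])
E
python3 - <<'E'
from h import *
w=load('w1');k=atz(w,(315.5,212),.119);print(k,np.hypot(*(k[:2]-C)))
t=load('top0');k2=atz(t,(240+135/4-.375,155+404/4-.375),.119)
d=(k+k2)[:2]/2-C;ph=np.arctan2(d[1],d[0]);K=C+.04*np.r_[np.cos(ph),np.sin(ph)];print(ph,K)
bot.set_gripper(.55,20)
bot.line_to([*K,.14],rot=RV,max_speed=.2);bot.line_to([*K,.080],max_speed=.1)
print('pre',bot.current_contact_force())
bot.set_gripper(0,20)
print(bot.current_opening(),bot.current_grip_force(),bot.current_contact_force(),bot.current_ee_pos())
F=[]
for i in range(1,4):
    p=ph-np.radians(15)*i
    bot.line_to([*(C+.04*np.r_[np.cos(p),np.sin(p)]),.080],max_speed=.06)
    f=bot.current_contact_force();e=np.r_[np.cos(p),np.sin(p)];tt=np.r_[np.sin(p),-np.cos(p)]
    print(i,'rad',f[:2]@e,'tan',f[:2]@tt,f[2],bot.current_ee_pos())
print(bot.current_opening(),bot.current_clock());snap('wrist','w2')
open('ph','w').write(str(p))
E
```

```text
[0.51358047 0.13122402 0.119     ] 0.046479828874197965
2.1736767381405664 [0.5155193  0.12474823]
pre [ 0.52676868 -0.09873061 -0.60339115]
0.19239506082999408 20.000516768601486 [-3.24442919  2.04534675  2.77597944] [0.51512909 0.1250095  0.0800769 ]
1 rad 2.785620879963795 tan 2.3577272547525334 0.029032277508504796 [0.52567228 0.12992522 0.0800831 ]
2 rad 1.4070291823957046 tan 1.5777162044921589 0.027024328551226662 [0.53591138 0.1316175  0.08010851]
3 rad 0.16190959268509023 tan 1.70570596997211 -0.381157482819819 [0.54624701 0.1306631  0.08011065]
0.1893911515238095 6.1833
```

View pics/w2.png

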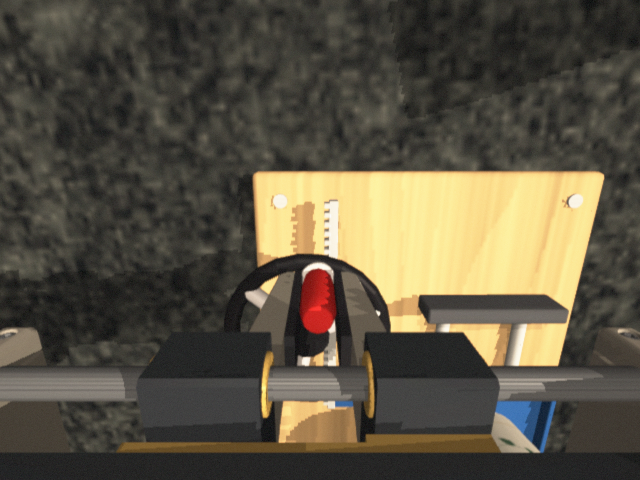

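The knob is held between the pads near (318,300), and the wheel and rack turn with low force. I'll keep winding until the force rises.

Run:
```python
from h import *
p=float(open('ph').read());tot=np.radians(45)
while tot<8.2:
    s=np.radians(15 if tot<4.2 else 4);p-=s;tot+=s
    bot.line_to([*(C+.04*np.r_[np.cos(p),np.sin(p)]),.080],max_speed=.08)
    f=bot.current_contact_force();e=np.r_[np.cos(p),np.sin(p)];tt=np.r_[np.sin(p),-np.cos(p)]
    print('%.2f rad %.1f tan %.1f z %.1f'%(tot,f[:2]@e,f[:2]@tt,f[2]),end=' | ')
    if abs(f[:2]@tt)>6 or np.hypot(*f[:2])>25: break
print(bot.current_ee_pos(),bot.current_opening(),bot.current_clock());snap('top','t2');open('ph','w').write(str(p))
a=cv2.imread('pics/top0.png')[155:280,240:400]; b=cv2.imread('pics/t2.png')[155:280,240:400]
cv2.imwrite('pics/cb.png',cv2.resize(b,(640,500),interpolation=cv2.INTER_CUBIC))
```

```text
1.05 rad -1.7 tan 1.6 z 1.6 | 1.31 rad -3.9 tan 2.0 z 2.6 | 1.57 rad -5.5 tan 1.7 z 5.4 | 1.83 rad -5.8 tan 1.7 z 5.8 | 2.09 rad -5.6 tan 2.0 z 5.3 | 2.36 rad -5.4 tan 1.4 z 5.6 | 2.62 rad -5.1 tan 2.3 z 6.1 | 2.88 rad -4.2 tan 1.4 z 5.9 | 3.14 rad -4.4 tan 1.8 z 5.3 | 3.40 rad -4.5 tan 1.2 z 3.5 | 3.67 rad -3.5 tan 2.0 z 3.0 | 3.93 rad -0.6 tan 1.5 z 4.1 | 4.19 rad 1.9 tan 2.6 z 3.8 | 4.45 rad 4.8 tan 1.7 z 5.5 | 4.52 rad 5.5 tan -0.6 z 5.1 | 4.59 rad 5.4 tan -1.0 z 4.3 | 4.66 rad 5.0 tan -0.9 z 4.6 | 4.73 rad 5.5 tan -1.4 z 6.1 | 4.80 rad 5.9 tan -0.6 z 6.3 | 4.87 rad 6.1 tan -0.8 z 6.5 | 4.94 rad 6.0 tan -0.1 z 6.6 | 5.01 rad 6.1 tan -0.6 z 7.0 | 5.08 rad 5.9 tan -0.9 z 7.5 | 5.15 rad 4.7 tan -0.9 z 7.4 | 5.22 rad 5.8 tan 0.9 z 6.9 | 5.29 rad 5.2 tan -0.1 z 7.7 | 5.36 rad 5.6 tan -0.4 z 7.4 | 5.43 rad 5.2 tan -0.9 z 6.8 | 5.50 rad 4.9 tan -0.7 z 7.1 | 5.57 rad 5.3 tan -0.7 z 6.2 | 5.64 rad 3.8 tan -0.3 z 5.7 | 5.71 rad 4.6 tan -1.0 z 6.1 | 5.78 rad 4.3 tan -0.6 z 5.1 | 5.85 rad 3.9 tan -0.2 z 4.8 | 5.92 rad 4.5 tan 0.9 z 5.2 | 5.99 rad 3.7 tan -0.8 z 5.1 | 6.06 rad 3.4 tan -0.2 z 5.8 | 6.13 rad 4.3 tan -0.2 z 5.1 | 6.20 rad 4.0 tan -0.4 z 4.6 | 6.27 rad 3.9 tan 0.2 z 4.7 | 6.34 rad 5.6 tan -0.1 z 5.2 | 6.41 rad 4.6 tan 1.1 z 3.7 | 6.48 rad 5.5 tan -0.5 z 3.8 | 6.54 rad 4.8 tan 0.4 z 4.0 | 6.61 rad 4.7 tan -7.2 z 9.5 | [0.5259639  0.13000677 0.07994369] 0.19227142256873928 17.95
```

View pics/cb.png

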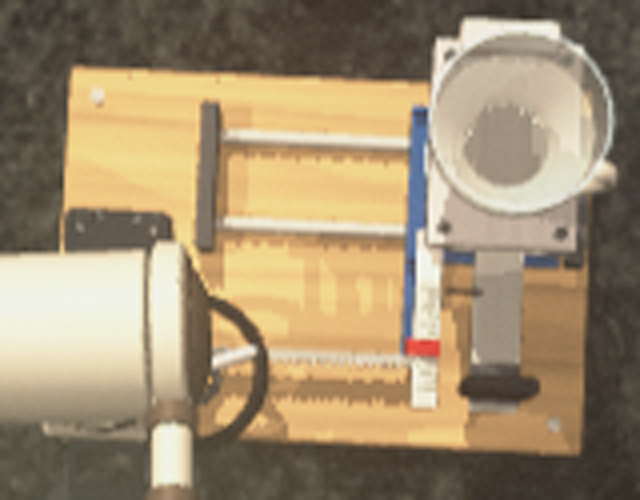

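Run:
```python
from h import *
p=float(open('ph').read())
for i in range(4):
    p-=np.radians(2)
    bot.line_to([*(C+.04*np.r_[np.cos(p),np.sin(p)]),.080],max_speed=.04)
    f=bot.current_contact_force();tt=np.r_[np.sin(p),-np.cos(p)]
    q=bot.current_ee_pos()[:2]-C;print(f[:2]@tt,np.degrees([p%(2*np.pi),np.arctan2(q[1],q[0])]),np.linalg.norm(f))
    if f[:2]@tt<-13: break
c=load('top0')
for u,v in((411,108),(411,250),(291,100),(291,240)):
    X=atz(c,(240+u/4-.375,155+v/4-.375),.038);print((Ro.from_euler('z',.0614).apply(X-[.6169,-.0132,0])).round(4))
```

```text
-11.677717743535721 [103.54250312 107.52987481] 17.681344571363844
-17.13489180055432 [101.54250312 107.3131773 ] 23.528528978972467
[ 0.1017 -0.0383  0.038 ]
[ 0.0057 -0.0422  0.038 ]
[0.1035 0.0424 0.038 ]
[0.0087 0.0381 0.038 ]
```

The tray is against the stop: its left edge is at station y of about -0.040, which puts the travel at about 0.091, and the force rises with no further motion. I'll release the knob and move above the pull.

Run:
```python
from h import *
bot.set_gripper(.55)
p=bot.current_ee_pos();print(bot.current_contact_force())
bot.line_to([p[0],p[1],.29],max_speed=.2)
G=np.array([.5166,-.0972])
bot.line_to([*G,.29],rot=RV,max_speed=.2)
bot.line_to([*G,.235],max_speed=.1)
c=snap('wrist','w3');print(bot.current_clock(),bot.current_ee_pos(),bot.current_contact_force())
T=lambda X:Ro.from_euler('z',-.0614).apply(X)+[.6169,-.0132,0]
for X in((-.072,-.056,.166),(-.037,-.06,.164),(-.095,-.09,.209)):print(proj(c,T(X)).round())
```

```text
[0.0280657  0.34904145 0.23560026]
22.3833 [ 0.51710155 -0.09733071  0.23588255] [0.01111668 0.78650516 0.1686253 ]
[348. 202.]
[395. 207.]
[317. 268.]
```

View pics/w3.png

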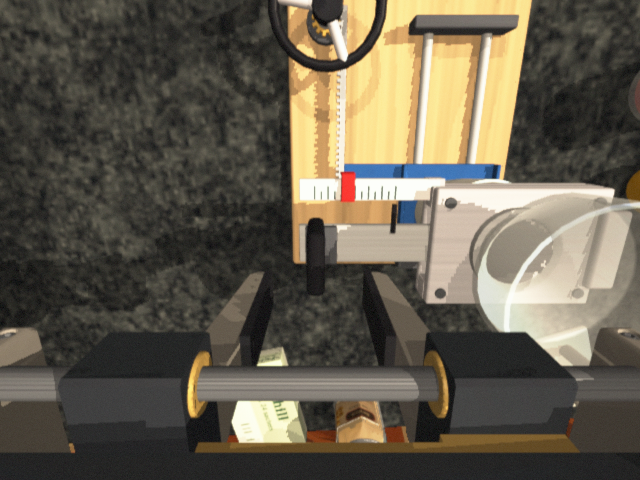

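The wrist view shows the pull's top centred at x of about 317, the index tip at (394,206) and the clip's right edge at (348,202), all close to the predictions. Next I'll grip the pull and draw it out.

```bash
cat >> h.py <<'E'
def gap(img,c,z1=.166,z2=.164):
    # station-x of red clip (front edge row) and black index tip, found near the predicted pixels
    a=img.astype(int);T=lambda X:Ro.from_euler('z',-.0614).apply(X)+[.6169,-.0132,0]
    I=lambda X:Ro.from_euler('z',.0614).apply(X-[.6169,-.0132,0])
    red=((a[:,:,2]>140)&(a[:,:,1]<80)&(a[:,:,0]<80)).astype(np.uint8)
    u,v=proj(c,T((-.072,-.048,.166))).astype(int);red[:v-30]=0;red[v+30:]=0;red[:,:u-45]=0;red[:,u+45:]=0
    y,x=np.nonzero(red);yb=y.max();s=y>yb-6
    xc=x[s].mean();clip=I(atz(c,(xc,yb),z1))
    return clip,(xc,yb)
def index(img,c,v0,v1,u0,u1):
    a=img[v0:v1,u0:u1].astype(int).max(2);y,x=np.nonzero(a<45)
    yt=y.min();s=y<yt+6
    I=lambda X:Ro.from_euler('z',.0614).apply(X-[.6169,-.0132,0])
    q=(x[s].mean()+u0,yt+v0);return I(atz(c,q,.164)),q
E
python3 - <<'E'
from h import *
c=load('w3');im=cv2.imread('pics/w3.png')
cl=gap(im,c);ix=index(im,c,203,222,386,402);print(cl,ix);d=ix[0][0]-cl[0][0];print('pull',d)
G=np.array([.5166,-.0972])
bot.line_to([*G,.178],max_speed=.1);print('pre',bot.current_contact_force())
bot.set_gripper(0,40);g=bot.current_ee_pos();print(bot.current_opening(),bot.current_contact_force(),g)
dr=-np.array([np.cos(-.0614),np.sin(-.0614),0])
bot.line_to(np.r_[G,.178]+dr*d,max_speed=.05)
bot.hold(.3);e=bot.current_ee_pos();print('moved',(e-g)@dr,bot.current_contact_force(),bot.current_opening(),bot.current_clock())
w=snap('wrist','w4')
cv2.imwrite('pics/cw4.png',cv2.resize(w['pixels'][140:300,240:460],(770,560),interpolation=cv2.INTER_CUBIC))
E
```

```text
(array([-0.07270289, -0.05496892,  0.166     ]), (np.float64(347.0422535211268), np.int64(201))) (array([-0.03773155, -0.05834118,  0.164     ]), (np.float64(393.85714285714283), np.int64(205)))
pull 0.034971347192916225
pre [-0.48353992 -0.05670337 -0.13217042]
0.12861000696377028 [-4.97289369  0.16812172  3.29051979] [ 0.51550732 -0.09714413  0.17808738]
moved 0.03287851896067111 [ 6.44574174 -0.15591815 -3.10418779] 0.127072325591331 24.9167
```

View pics/cw4.png

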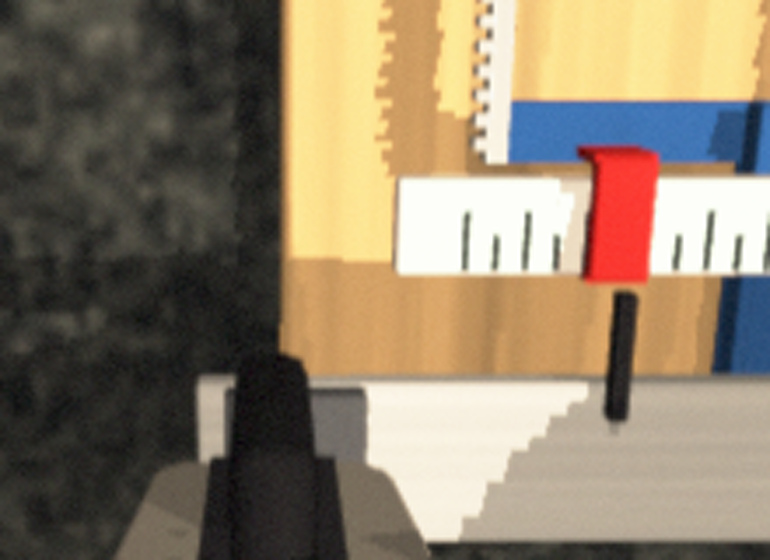

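The index tip is at crop (627,292) and the clip's lower edge spans about 590 to 650, centred near 621. The index is about 1 mm short, so I'll measure it precisely.

Run:
```python
from h import *
c=load('w4');im=cv2.imread('pics/w4.png')
I=lambda X:Ro.from_euler('z',.0614).apply(X-[.6169,-.0132,0])
for v in (215,217,218,219): print(v,'red',[tuple(im[v,u]) for u in (405,406,407,408,409)])
def row(v,f,z):
    x=np.nonzero([f(im[v,u].astype(int)) for u in range(400,432)])[0]+400
    return v,x.min(),x.max(),I(atz(c,(x.min()-.5,v),z))[0].round(4),I(atz(c,(x.max()+.5,v),z))[0].round(4)
for v in (205,210,215,218): print(row(v,lambda b:b[2]>120 and b[1]<90,.166))
for v in (225,230,235,240): print(row(v,lambda b:b.max()<80,.164))
print(c['fx'])
```

```text
215 red [(np.uint8(182), np.uint8(207), np.uint8(228)), (np.uint8(91), np.uint8(104), np.uint8(122)), (np.uint8(35), np.uint8(37), np.uint8(89)), (np.uint8(23), np.uint8(27), np.uint8(136)), (np.uint8(35), np.uint8(40), np.uint8(214))]
217 red [(np.uint8(166), np.uint8(191), np.uint8(216)), (np.uint8(76), np.uint8(86), np.uint8(125)), (np.uint8(19), np.uint8(23), np.uint8(102)), (np.uint8(29), np.uint8(33), np.uint8(154)), (np.uint8(35), np.uint8(44), np.uint8(224))]
218 red [(np.uint8(115), np.uint8(139), np.uint8(173)), (np.uint8(49), np.uint8(63), np.uint8(116)), (np.uint8(21), np.uint8(26), np.uint8(128)), (np.uint8(25), np.uint8(29), np.uint8(164)), (np.uint8(39), np.uint8(45), np.uint8(226))]
219 red [(np.uint8(81), np.uint8(123), np.uint8(174)), (np.uint8(55), np.uint8(78), np.uint8(142)), (np.uint8(36), np.uint8(49), np.uint8(173)), (np.uint8(37), np.uint8(42), np.uint8(205)), (np.uint8(35), np.uint8(46), np.uint8(222))]
(205, np.int64(409), np.int64(425), np.float64(-0.0777), np.float64(-0.0682))
(210, np.int64(409), np.int64(424), np.float64(-0.0775), np.float64(-0.0685))
(215, np.int64(408), np.int64(424), np.float64(-0.0779), np.float64(-0.0682))
(218, np.int64(407), np.int64(424), np.float64(-0.0783), np.float64(-0.0681))
(225, np.int64(416), np.int64(421), np.float64(-0.0722), np.float64(-0.0688))
(230, np.int64(415), np.int64(420), np.float64(-0.0725), np.float64(-0.0691))
(235, np.int64(415), np.int64(420), np.float64(-0.0723), np.float64(-0.0688))
(240, np.int64(414), np.int64(419), np.float64(-0.0726), np.float64(-0.0691))
331.3113910410036
```

Run:
```python
from h import *
dr=-np.array([np.cos(-.0614),np.sin(-.0614),0]);e0=bot.current_ee_pos()
bot.line_to(np.r_[.5166,-.0972,.178]+dr*(.03497+.0022),max_speed=.03);bot.hold(.3)
e=bot.current_ee_pos();print('moved',(e-e0)@dr,'from shut',(e-np.array([.51550732,-.09714413,.178]))@dr,bot.current_contact_force(),bot.current_clock())
snap('wrist','w5');snap('scene','s5');snap('top','t5')
c=load('w5');im=cv2.imread('pics/w5.png')
I=lambda X:Ro.from_euler('z',.0614).apply(X-[.6169,-.0132,0])
def row(v,f,z):
    x=np.nonzero([f(im[v,u].astype(int)) for u in range(400,435)])[0]+400
    return v,x.min(),x.max(),I(atz(c,(x.min()-.5,v),z))[0].round(4),I(atz(c,(x.max()+.5,v),z))[0].round(4)
for v in (205,210,215): print(row(v,lambda b:b[2]>120 and b[1]<90,.166))
for v in (225,230,235,240): print(row(v,lambda b:b.max()<80,.164))
a=cv2.resize(im[170:260,370:470],(400,360),interpolation=cv2.INTER_CUBIC)
b=cv2.resize(cv2.imread('pics/t5.png')[190:280,300:400],(400,360),interpolation=cv2.INTER_CUBIC)
cv2.imwrite('pics/f5.png',np.hstack([a,b]))
```

```text
moved 0.0021722028899152646 from shut 0.03503464875897066 [ 6.74076703 -0.93884591 -3.29151888] 25.5167
(205, np.int64(413), np.int64(428), np.float64(-0.0777), np.float64(-0.0687))
(210, np.int64(412), np.int64(428), np.float64(-0.078), np.float64(-0.0684))
(215, np.int64(412), np.int64(427), np.float64(-0.0777), np.float64(-0.0687))
(225, np.int64(416), np.int64(421), np.float64(-0.0744), np.float64(-0.0709))
(230, np.int64(415), np.int64(420), np.float64(-0.0747), np.float64(-0.0712))
(235, np.int64(415), np.int64(420), np.float64(-0.0744), np.float64(-0.0709))
(240, np.int64(414), np.int64(419), np.float64(-0.0748), np.float64(-0.0713))
```

View pics/f5.png

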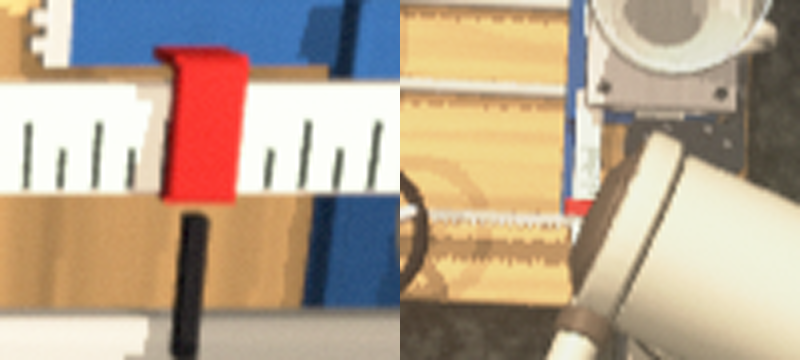

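The left half shows the index finger in line with the clip (station x -0.0728 against -0.0731, corrected for their height difference). The right half shows the tray still at the stop. I'm handing in while holding the pull.

```bash
python3 -c "
from h import *
print(bot.job_done())"
```

```text
the job is handed in; nothing more can be done
None
```

I wound the tray with the mug to the end stop, then pulled the shutter out about 35 mm so the index is in line with the red clip (within about 0.3 mm by camera), and handed the job in at about 25.5 s with the arm still holding the pull.

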